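# Lucky-dip draw on the figurine stall

## Task

Get the stall's lucky dip ready and make the draw: lift every prize ball (the large coloured ones) one by one out of the wicker basket into the blue bowl of wooden beads, then take the stirring stick from its pot and, with its foot down on the bowl's floor among the beads, stir in at least four full, wide circles, about halfway between the bowl's middle and its wall, so that beads and balls are well mixed. Then stand the stick back in its pot, and draw any one prize ball out of the bowl and leave it lying in the black winner's dish, with all the other balls and all the beads still in the bowl; leave the two figurines and the honey jar beside the work where they are.

Things in the scene. Friction and masses are not known exactly. Their poses are not given: they have to be found in the camera images.
- basket: round wicker basket, fixed, upright; holds the prize balls at the start. Origin: centre of its underside. Inner floor 6 mm up, rim 55 mm up; straight flared wall, inner radius 73 mm at the floor, 99 mm at the rim; outer radius 105 mm at the rim.
- bowl: blue round mixing bowl, fixed, upright, holding eight wooden beads. Origin: centre of its underside; axes along the world's. Flat inner floor 6 mm up, rim 56 mm up; straight flared wall, inner radius 88 mm at the floor, 126 mm at the rim; outer radius 132 mm at the rim.
- crock: terracotta pot, fixed, upright, in which the stirrer stands. Origin: centre of its underside. Inner floor 6 mm up, rim 75 mm up, inner radius 30 mm, outer radius 36 mm.
- dish: small round black winner's dish, fixed; one ball fits in it. Origin: centre of its underside. Inner floor 5 mm up, rim 28 mm up; inner radius 25 mm at the floor, 33 mm at the rim; outer radius 37 mm. A ball resting in it has its centre about 30 mm above the table.
- stirrer: wooden stirring stick, 215 mm long, about 90 g, standing loose and upright in the crock. Origin: centre of its foot's underside; its z axis runs up the stick. Foot: cylinder 26 mm across, 45 mm tall; then a round shaft 16 mm across; the top 70 mm (145 to 215 mm above the origin) is a blue square handle, 20 x 20 mm, faces along the body's x and y axes.
- stirrer_grip (a point): point to grip the stirrer: on its axis, 185 mm above its foot, in the blue square handle; axes as the stirrer's.
- red_ball: red prize ball, 50 mm across, about 55 g, loose; it may be absent in a start. Origin: its centre (31 mm above the table when on the floor of the basket or bowl). It rolls.
- yellow_ball: yellow prize ball, 50 mm across, about 55 g, loose; it may be absent in a start. Origin: its centre (31 mm above the table when on the floor of the basket or bowl). It rolls.
- green_ball: green prize ball, 50 mm across, about 55 g, loose; it may be absent in a start. Origin: its centre (31 mm above the table when on the floor of the basket or bowl). It rolls.
- orange_ball: orange prize ball, 50 mm across, about 55 g, loose; it may be absent in a start. Origin: its centre (31 mm above the table when on the floor of the basket or bowl). It rolls.
- bead1: wooden bead, dark wood, ball of 32 mm across, 18 g, loose in the bowl. Origin: its centre.
- bead2: wooden bead, light wood, ball of 32 mm across, 18 g, loose in the bowl. Origin: its centre.
- bead3: wooden bead, dark wood, ball of 32 mm across, 18 g, loose in the bowl. Origin: its centre.
- bead4: wooden bead, light wood, ball of 32 mm across, 18 g, loose in the bowl. Origin: its centre.
- bead5: wooden bead, dark wood, ball of 32 mm across, 18 g, loose in the bowl. Origin: its centre.
- bead6: wooden bead, light wood, ball of 32 mm across, 18 g, loose in the bowl. Origin: its centre.
- bead7: wooden bead, dark wood, ball of 32 mm across, 18 g, loose in the bowl. Origin: its centre.
- bead8: wooden bead, light wood, ball of 32 mm across, 18 g, loose in the bowl. Origin: its centre.
- shepherd: bystander: painted figurine 110 mm tall, 53 mm across, brown robe, standing on the far side of the bowl. Origin: centre of its underside.
- farmwife: bystander: painted figurine 100 mm tall, 48 mm across, blue robe, on the far side. Origin: centre of its underside.
- jar: bystander: amber honey jar with a brass cap, 80 mm tall, 60 mm across, on the robot's side, between bowl and basket. Origin: centre of its underside.

How it is judged:
By the outcome, as a careful person would: the job done as asked, in the order asked, and still so for the second after the job is handed in, with the robot touching nothing.
Of red_ball, yellow_ball, green_ball, orange_ball only 2 to 4 are there at a start; the rules pass over those that are not, and their reading is None.
At some moment in a run one of red_ball, yellow_ball, green_ball, orange_ball may be knocked a few centimetres aside while the robot is not near it.
It also fails if it takes over 210 s, if anything falls off the work surface, if the arm or the gripper's body presses on something with over 40 N, if the wrist force passes 120 N, or if a joint passes its speed limit or range.

## Robot

A 6-joint arm with a two-finger parallel gripper is mounted at the origin on the work surface. World frame = base frame: x ahead of the robot, y to its left, z up, the work surface at z = 0. Lengths are in m, angles in rad, forces in N, time in s.
With the tool pointing down it reaches from about 0.3 to 0.85 m from the base axis. Payload 4.2 kg.
Tool frame: the origin (TCP) lies midway between the tips of the shut fingers; the grasp point (between the pads) lies 19 mm behind it; z points along the fingers, y is the line along which they close (so a half turn about z gives the same grasp; the last joint's range is limited). The gripper opens to 91 mm and grips with 3 to 60 N. Pads are 32 mm wide; open, the fingers measure 118 mm over their backs; the gripper's body (76 mm by 178 mm) begins 60 mm behind the grasp point.
Start: joints at [-1.224, 0.32, 1.565, -0, 1.257, -0.02], TCP at [0.206, -0.537, 0.214] pointing down, gripper open.
Joint ranges: [-3.11, 3.11], [-0.84, 2.01], [0.21, 2.61], [-1.34, 4.49], [0.05, 2.63], [-2.56, 2.56]. Speed limits (rad/s): [2.57, 2.57, 3.14, 3.14, 3.14, 3.14].

## Interface

Orientations are given as a 3x3 rotation matrix whose columns are the frame's x, y, z axes.
In Python, from rig import telemetry, optics, order gives the robot as it stands. The module is installed in compiled form; this text tells all that it offers.
- The arm moves only by the shell command python3 -m jog 'ROWS' [FORCE]. ROWS is text: rows parted by semicolons, each of 5 numbers parted by spaces: the closure, from -1 (fully open) to 1 (shut), then the shift along the world's x, y, z in m, then the turn about the world's z in degrees. In form: jaw tx ty tz twist; .... A call has 1 to 20 rows; each row shifts and turns the commanded pose from where the row before left it; what a row does not reach is not made up. A row lasts 1/12 s, in which the tool goes at most 41.7 mm and 7.16 degrees, less where a joint would pass 70% of its speed; a pose out of reach is approached as far as the arm can. A call is refused whole if a number of a shift passes 0.0417 or a number of a turn 7.16, either way. A call with a gripper value outside its range is refused whole. The fingers move at their own pace and stop on an object; FORCE is the grip in N (left out, the last holds). Time passes only in rows, so rows that do not move let the fingers close. It gives the time, the measured TCP pose, the force, the opening and the grip force at its end, in the units of the state.
- telemetry.sense(): the state, without advancing time (a new reading comes with each control period).
- optics.get_image(name): name is "scene" or "top"; returns (picture, depth): 480x640x3 uint8, red, green, blue; 480x640 float32, m along the optical axis (not along the pixel's ray), 0 where there is no reading.
- optics.calibration(name): a dict with "camera_matrix" (3x3 intrinsics, pixels), "k1" (the pictures are not rectified: a ray, as slopes to the right and down, at radius r is drawn at 1 + k1 r^2 times it, then the intrinsics apply), "pose" (4x4, takes a point from camera to world coordinates). Camera axes: x right, y up, looking along -z (the intrinsics and any distortion apply to the point x, -y, -z); pixel columns grow to the right and rows downward; lengths in m; the calibration is good to about 2 mm. A picture is of the moment at which its call begins. calibration takes no time and is no camera call.
- order.close_job(): hands the job in; it is judged then, once.
The state is a dict: "time_s": time; "q": joint angles; "qd": joint speeds; "joint_torque": joint torques, N m; "tcp_pos": TCP position; "ee_rot": TCP orientation; "wrist_force": force on the tool from outside, world axes, zero at the start; "ft_torque": the same for the moment, N m; "width": finger opening in m; "grip_force": force on a finger pad.
Only numpy, scipy, OpenCV 4.12 (cv2) and the standard library are available. Lean on these libraries where they do the work, as an engineer would, in place of code of your own. Each camera call takes 0.05 s, during which the arm holds its last target. There are 200 camera calls.

## Working session

There is one attempt and no reset: what is moved stays moved. The work goes in short steps, Python scripts to look and compute and a shell command to move; the robot and the scene stay as the last step left them, time stands still between calls to the robot, and variables do not carry over. Pictures are saved under pics/ and viewed, at most 15 in all, crops included, and the job is handed in when it is done.

```bash
mkdir -p pics
cat > h.py <<'E'
import numpy as np, cv2
from rig import telemetry, optics, order
def grab(n,save=None):
    im,d=optics.get_image(n)
    if save: cv2.imwrite(f'pics/{save}.png',im[:,:,::-1])
    return im,d
def ray(n,u,v):
    c=optics.calibration(n);K=np.array(c['camera_matrix']);k=c['k1'];P=np.array(c['pose'])
    p=cv2.undistortPoints(np.array([[[u,v]]],float),K,np.array([k,0,0,0.]))[0,0]
    return P[:3,3],P[:3,:3]@np.array([p[0],-p[1],-1.])
def onz(n,u,v,z):
    o,d=ray(n,u,v); return o+d*(z-o[2])/d[2]
def depthpt(n,u,v,D):
    o,d=ray(n,u,v); return o+d*D[int(v),int(u)]
E
python3 - <<'E'
from h import *
for n in('top','scene'):
    grab(n,n+'0'); c=optics.calibration(n); print(n,np.round(c['pose'],3).tolist(),c['camera_matrix'],c['k1'])
s=telemetry.sense();print(s['time_s'],s['tcp_pos'],np.round(s['ee_rot'],3),s['width'])
E
```

```text
top [[0.002, 0.994, -0.105, 0.475], [-1.0, 0.004, 0.017, 0.039], [0.017, 0.105, 0.994, 0.991], [0.0, 0.0, 0.0, 1.0]] [[433.49317637   0.         323.44546322]
 [  0.         433.49317637 237.47786737]
 [  0.           0.           1.        ]] -0.036738808298308764
scene [[-0.741, -0.488, 0.461, 0.942], [0.671, -0.547, 0.5, 0.413], [0.008, 0.68, 0.733, 0.704], [0.0, 0.0, 0.0, 1.0]] [[440.52443638   0.         315.90522608]
 [  0.         440.52443638 240.13422267]
 [  0.           0.           1.        ]] -0.006847755157337027
0.1 [ 0.20610264 -0.53634404  0.2131969 ] [[ 0.933  0.359 -0.001]
 [ 0.359 -0.933  0.001]
 [ 0.    -0.002 -1.   ]] 0.09161401226774037
```

View pics/top0.png

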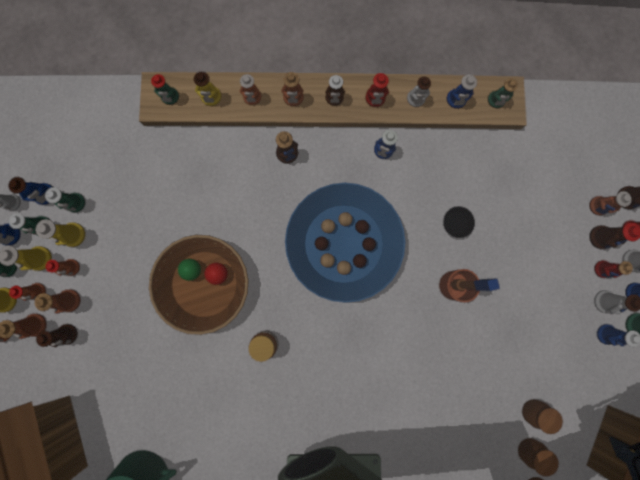

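View pics/scene0.png

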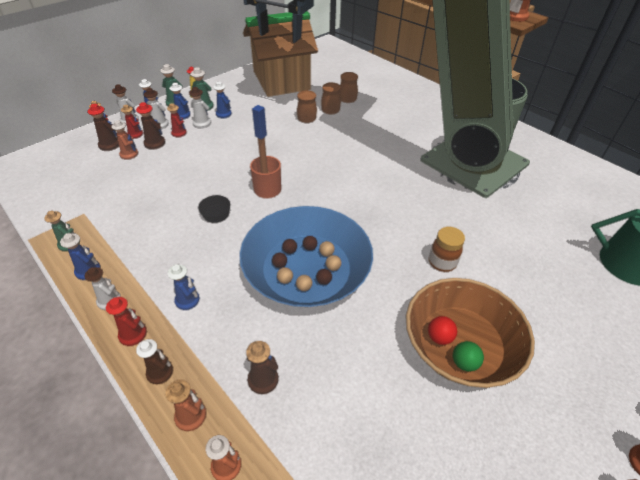

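The top view shows two balls, green at about (190,270) and red at (215,273), in the basket at (199,284). The bowl is at (347,243), the dish at (459,222), the crock at (460,286) with the blue handle at (487,284), and the jar at (262,347). The scene view agrees, with red at (443,331) and green at (468,356).

```bash
cat >> h.py <<'E'
def blob(im,col,box=None):
    h=cv2.cvtColor(im,cv2.COLOR_RGB2HSV);H,S,V=h[...,0].astype(int),h[...,1],h[...,2]
    m={'red':((H<5)|(H>174))&(S>190)&(V>90),'green':(H>45)&(H<80)&(S>130)&(V>40),'blue':(H>100)&(H<125)&(S>140)&(V>60),
       'bowl':(H>98)&(H<120)&(S>110),'dark':V<45}[col].astype(np.uint8)
    if box: k=np.zeros_like(m);u0,v0,u1,v1=box;k[v0:v1,u0:u1]=1;m*=k
    n,l,st,c=cv2.connectedComponentsWithStats(m)
    i=1+np.argmax(st[1:,4]); return c[i],st[i],l==i
def balls(where='basket'):
    T=(130,180,415,345);S=(220,190,560,400)
    t,_=grab('top');s,_=grab('scene')
    for col in('red','green'):
        try:
            ct,a,_=blob(t,col,T);cs,b,_=blob(s,col,S)
            # bbox centres
            ut=(a[0]+a[2]/2-.5,a[1]+a[3]/2-.5);us=(b[0]+b[2]/2-.5,b[1]+b[3]/2-.5)
            o1,d1=ray('top',*ut);o2,d2=ray('scene',*us)
            A=np.c_[d1,-d2];x=np.linalg.lstsq(A,o2-o1,rcond=None)[0];p,q=o1+d1*x[0],o2+d2*x[1]
            print(col,'tri',np.round((p+q)/2,4),'gap',round(np.linalg.norm(p-q),4),'top@31',np.round(onz('top',*ut,.031),4),'sc@31',np.round(onz('scene',*us,.031),4),a[2:],b[2:])
        except Exception as e: print(col,'none',e)
E
python3 - <<'E'
from h import *
balls()
t,D=grab('top');s,Ds=grab('scene')
def ell(m,z,name):
    cn,_=cv2.findContours(m.astype(np.uint8),0,1); c=max(cn,key=cv2.contourArea)[:,0]
    c=cv2.convexHull(c)[:,0]
    P=np.array([onz('top',u,v,z) for u,v in c])[:,:2]
    A=np.c_[2*P,np.ones(len(P))];x=np.linalg.lstsq(A,(P**2).sum(1),rcond=None)[0]
    print(name,np.round(x[:2],4),'r',round(np.sqrt(x[2]+x[0]**2+x[1]**2),4))
ell(blob(t,'bowl',(270,170,425,315))[2],.056,'bowl')
ell(blob(t,'dark',(435,200,485,245))[2],.028,'dish')
h=cv2.cvtColor(t,cv2.COLOR_RGB2HSV)
# depth-based rim masks
uu,vv=np.meshgrid(np.arange(640),np.arange(480))
def zmap(n,D):
    c=optics.calibration(n);K=np.array(c['camera_matrix']);P=np.array(c['pose'])
    p=cv2.undistortPoints(np.stack([uu,vv],-1).reshape(-1,1,2).astype(float),K,np.array([c['k1'],0,0,0.])).reshape(480,640,2)
    X=np.stack([p[...,0]*D,-p[...,1]*D,-D],-1); return X@P[:3,:3].T+P[:3,3]
W=zmap('top',D);Z=W[...,2]
def rim(box,z0,z1,name,W=W):
    k=np.zeros((480,640),bool);k[box[1]:box[3],box[0]:box[2]]=1
    Q=W[k&(W[...,2]>z0)&(W[...,2]<z1)]
    if len(Q)<5: print(name,len(Q));return
    P=Q[:,:2]
    A=np.c_[2*P,np.ones(len(P))];x=np.linalg.lstsq(A,(P**2).sum(1),rcond=None)[0]
    print(name,len(Q),'circ',np.round(x[:2],4),round(np.sqrt(x[2]+x[0]**2+x[1]**2),4),'mean',np.round(Q.mean(0),4),'ext',np.round(P.min(0),3),np.round(P.max(0),3))
rim((270,170,425,315),.048,.062,'bowlrim');rim((140,225,255,340),.047,.062,'basketrim')
rim((435,200,485,245),.02,.034,'dishrim');rim((430,260,490,310),.068,.08,'crockrim')
rim((430,260,510,310),.2,.23,'sticktop');rim((430,260,510,310),.12,.2,'stickmid');rim((240,325,290,365),.07,.09,'jar')
Ws=zmap('scene',Ds)
rim((235,95,280,140),.18,.23,'stick top sc',Ws);rim((240,90,285,160),.1,.14,'stick mid sc',Ws)
rim((240,150,290,205),.068,.08,'crock sc',Ws);rim((195,190,235,225),.02,.034,'dish sc',Ws)
b,_,m=blob(s,'blue',(235,95,280,140));print('handle sc',b);b,_,m2=blob(t,'blue',(470,270,510,300));print('handle top',b,_)
Q=Ws[m];print(Q[:,2].min(),Q[:,2].max())
cv2.imwrite('pics/c1.png',cv2.resize(np.hstack([t[255:315,430:510],s[95:155,220:300]])[:,:,::-1],None,fx=5,fy=5,interpolation=0))
E
```

```text
red tri [0.5003 0.2705 0.0433] gap 0.0138 top@31 [0.4967 0.2795 0.031 ] sc@31 [0.4968 0.2625 0.031 ] [3 5 9] [ 26  27 540]
green tri [0.5053 0.323  0.0314] gap 0.0042 top@31 [0.5042 0.325  0.031 ] sc@31 [0.5065 0.3213 0.031 ] [ 16  18 185] [ 28  29 627]
bowl [ 0.5608 -0.0413] r 0.1111
dish [ 0.6136 -0.2828] r 0.0337
bowlrim 1768 circ [ 0.5658 -0.0229] 0.1259 mean [ 0.5666 -0.0259  0.0533] ext [ 0.435 -0.155] [0.697 0.107]
basketrim 2153 circ [0.4676 0.2923] 0.092 mean [0.4778 0.2959 0.0541] ext [0.356 0.17 ] [0.578 0.399]
dishrim 250 circ [ 0.6142 -0.2825] 0.0332 mean [ 0.6164 -0.289   0.0261] ext [ 0.579 -0.319] [ 0.65  -0.249]
crockrim 224 circ [ 0.4706 -0.2731] 0.0325 mean [ 0.4702 -0.2706  0.074 ] ext [ 0.436 -0.307] [ 0.506 -0.239]
sticktop 174 circ [ 0.4726 -0.2765] 0.0088 mean [ 0.4726 -0.2752  0.2177] ext [ 0.461 -0.289] [ 0.483 -0.266]
stickmid 145 circ [ 0.4731 -0.2757] 0.009 mean [ 0.4729 -0.2697  0.1667] ext [ 0.462 -0.28 ] [ 0.484 -0.266]
jar 538 circ [0.3411 0.1525] 0.0189 mean [0.3412 0.1525 0.0802] ext [0.315 0.127] [0.367 0.179]
stick top sc 255 circ [ 0.4777 -0.2763] 0.0099 mean [ 0.4801 -0.2727  0.2036] ext [ 0.465 -0.288] [ 0.49  -0.265]
stick mid sc 110 circ [ 0.4779 -0.2759] 0.0065 mean [ 0.4801 -0.2726  0.12  ] ext [ 0.471 -0.284] [ 0.486 -0.267]
crock sc 203 circ [ 0.4757 -0.2718] 0.0312 mean [ 0.4787 -0.2688  0.0725] ext [ 0.441 -0.309] [ 0.512 -0.237]
dish sc 234 circ [ 0.6186 -0.2811] 0.034 mean [ 0.6176 -0.2851  0.0249] ext [ 0.582 -0.319] [ 0.654 -0.245]
handle sc [257.93333333 108.26666667]
handle top [492.29166667 283.08333333] [489 280   7   8  24]
0.21758657132295572 0.2219359302242217
```

View pics/c1.png

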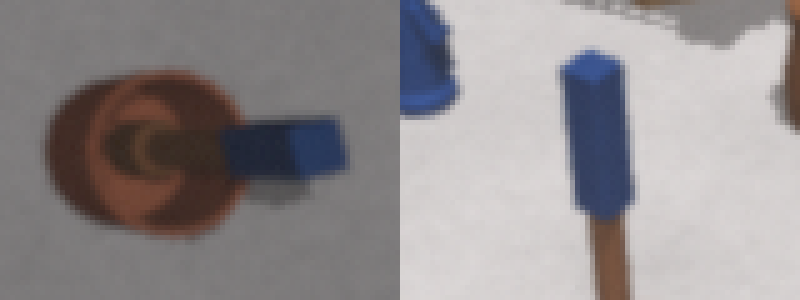

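The crop shows the handle's top face at about top pixel (494,284), upright and nearly axis-aligned. The red mask in the top view was too strict, so I'll refine the ball positions.

```bash
sed -i "s/'red':.*V>90)/'red':((H<6)|(H>172))\&(S>165)\&(V>70)/; s/'green':.*V>40)/'green':(H>45)\&(H<90)\&(S>110)\&(V>25)/" h.py
python3 - <<'E'
from h import *
balls()
t,D=grab('top')
b,st,m=blob(t,'red',(130,180,415,345));v,u=np.where(m);print(np.median(t[m],0))
print(np.round(optics.calibration('top')['pose'],4)[0])
print(cv2.cvtColor(t[273:274,210:222],cv2.COLOR_RGB2HSV).tolist())
# sphere fits from depth
for n,cs in(('top',{'red':(215,273),'green':(190,270)}),('scene',{'red':(443,331),'green':(468,356)})):
    im,D=grab(n)
    for c,(u0,v0) in cs.items():
        P=np.array([depthpt(n,u0+i,v0+j,D) for i in range(-8,9) for j in range(-8,9) if i*i+j*j<50])
        A=np.c_[2*P,np.ones(len(P))];x=np.linalg.lstsq(A,(P**2).sum(1),rcond=None)[0]
        print(n,c,np.round(x[:3],4),np.sqrt(x[3]+x[:3]@x[:3]),P[:,2].max())
E
```

```text
red tri [0.4967 0.2618 0.0296] gap 0.0035 top@31 [0.4957 0.2629 0.031 ] sc@31 [0.4988 0.2607 0.031 ] [ 22  22 351] [ 29  29 646]
green tri [0.5045 0.3212 0.0282] gap 0.0005 top@31 [0.5043 0.3206 0.031 ] sc@31 [0.5065 0.3213 0.031 ] [ 20  20 307] [ 30  29 687]
[105.  31.  29.]
[ 0.0021  0.9945 -0.105   0.4751]
[[[1, 187, 127], [1, 181, 131], [1, 178, 133], [1, 176, 133], [1, 175, 131], [1, 179, 127], [1, 182, 122], [1, 185, 117], [1, 185, 113], [1, 187, 108], [1, 193, 103], [1, 193, 98]]]
top red [0.504  0.1677 0.5265] 0.48178309330313057 0.9907225296061904
top green [0.4679 0.1171 0.5033] 0.49283701688301357 0.9907225296061904
scene red [0.5075 0.2654 0.0429] 0.010799513173599331 0.054893120731209666
scene green [0.516  0.3225 0.0449] 0.010050928427373792 0.056685787829347745
```

```bash
python3 -m jog '-1 0.0119 0.0334 0 6.9;-1 0.0119 0.0334 0 6.9;-1 0.0119 0.0334 0 6.9;-1 0.0119 0.0334 0 6.9;-1 0.0119 0.0334 0 6.9;-1 0.0119 0.0334 0 6.9;-1 0.0119 0.0334 0 6.9;-1 0.0119 0.0334 0 6.9;-1 0.0119 0.0334 0 6.9;-1 0.0119 0.0334 0 6.9;-1 0.0119 0.0334 0 0;-1 0.0119 0.0334 0 0;-1 0.0119 0.0334 0 0;-1 0.0119 0.0334 0 0;-0.53 0.0119 0.0334 0 0;-0.53 0.0119 0.0334 0 0;-0.53 0.0119 0.0334 0 0;-0.53 0.0119 0.0334 0 0;-0.53 0.0119 0.0334 0 0;-0.53 0.0119 0.0334 0 0' 12
python3 -m jog '-0.53 0.0119 0.0334 0 0;-0.53 0.0119 0.0334 0 0;-0.53 0.0119 0.0334 0 0;-0.53 0.0119 0.0334 0 0;-0.53 0 0 0 0;-0.53 0 0 0 0;-0.53 0 0 0 0'
```

```text
time_s: 2.22
tcp_pos: [0.4445, 0.1331, 0.2142]
ee_rot: [[-0.001, 1.0, 0.001], [1.0, 0.001, -0.0], [-0.0, 0.001, -1.0]]
wrist_force: [0.7, -1.2, -0.2]
width: 0.0696
grip_force: 0.0
time_s: 2.8
tcp_pos: [0.4914, 0.2644, 0.2137]
ee_rot: [[-0.001, 1.0, -0.001], [1.0, 0.001, -0.001], [-0.001, -0.001, -1.0]]
wrist_force: [-0.5, -0.5, 0.0]
width: 0.0697
grip_force: 0.0
```

```bash
python3 -m jog '-0.53 0 0 -0.03 0;-0.53 0 0 -0.03 0;-0.53 0 0 -0.03 0;-0.53 0 0 -0.03 0;-0.53 0 0 -0.025 0;-0.53 0 0 -0.02 0;-0.53 0 0 -0.013 0;-0.53 0 0 -0.012 0;-0.53 0 0 -0.012 0;-0.53 0 0 0 0' 12 && python3 -m jog '0.2 0 0 0 0;0.2 0 0 0 0;0.2 0 0 0 0;0.2 0 0 0 0;0.2 0 0 0 0;0.2 0 0 0 0'
```

```text
time_s: 3.63
tcp_pos: [0.4904, 0.263, 0.0107]
ee_rot: [[0.002, 1.0, -0.003], [1.0, -0.002, -0.001], [-0.001, -0.003, -1.0]]
wrist_force: [-0.4, 0.7, -0.3]
width: 0.0697
grip_force: 0.1
time_s: 4.13
tcp_pos: [0.4924, 0.265, 0.0128]
ee_rot: [[-0.0, 1.0, 0.002], [1.0, 0.0, 0.001], [0.001, 0.002, -1.0]]
wrist_force: [0.1, -0.7, 3.2]
width: 0.0493
grip_force: 12.0
```

```bash
python3 -m jog '0.3 0 0 0.02 0;0.3 0 0 0.03 0;0.3 0 0 0.03 0;0.3 0 0 0.03 0;0.3 0 0 0.03 0;0.3 0.0074 -0.0304 0 0;0.3 0.0074 -0.0304 0 0;0.3 0.0074 -0.0304 0 0;0.3 0.0074 -0.0304 0 0;0.3 0.0074 -0.0304 0 0;0.3 0.0074 -0.0304 0 0;0.3 0.0074 -0.0304 0 0;0.3 0.0074 -0.0304 0 0;0.3 0.0074 -0.0304 0 0;0.3 0.0074 -0.0304 0 0;0.3 0 0 -0.03 0;0.3 0 0 -0.03 0;0.3 0 0 -0.03 0;0.3 0 0 -0.02 0;0.3 0 0 0 0'
```

```text
time_s: 5.8
tcp_pos: [0.5623, -0.0389, 0.0378]
ee_rot: [[-0.0, 1.0, -0.009], [1.0, 0.0, 0.001], [0.001, -0.009, -1.0]]
wrist_force: [0.1, -0.1, -1.1]
width: 0.0493
grip_force: 12.0
```

Run:
```python
from h import *
grab('scene','s1')
```

```text
(no output)
```

View pics/s1.png

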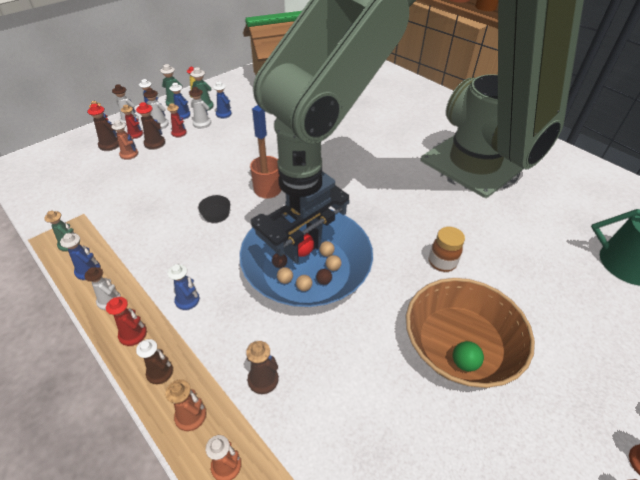

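The red ball is held over the bowl, with its image at (306,245), and green is alone at (468,356). I'll release.

```bash
python3 -m jog '0.3 0 0 -0.01 0;0.3 0 0 0 0;-0.3 0 0 0 0;-0.3 0 0 0 0;-0.3 0 0 0 0;-0.3 0 0 0.02 0;-0.3 0 0 0.03 0;-0.3 0 0 0.04 0;-0.3 0 0 0.04 0;-0.3 -0.0074 0.0304 0 0;-0.3 -0.0074 0.0304 0 0;-0.3 -0.0074 0.0304 0 0;-0.3 -0.0074 0.0304 0 0;-0.3 -0.0074 0.0304 0 0;-0.3 -0.0074 0.0304 0 0;-0.3 -0.0074 0.0304 0 0'
python3 - <<'E'
from h import *
balls()
E
```

```text
time_s: 7.18
tcp_pos: [0.5141, 0.1754, 0.1637]
ee_rot: [[-0.0, 1.0, 0.003], [1.0, 0.0, 0.001], [0.001, 0.003, -1.0]]
wrist_force: [0.7, 0.0, -0.8]
width: 0.0593
grip_force: 0.0
red tri [ 0.5701 -0.0051  0.0294] gap 0.0003 top@31 [ 0.5698 -0.0049  0.031 ] sc@31 [ 0.571  -0.0043  0.031 ] [ 21  20 317] [ 23  24 415]
green none attempt to get argmax of an empty sequence
```

Run:
```python
from h import *
for n,B in(('top',(130,180,415,345)),('scene',(220,190,560,400))):
    im,_=grab(n,'g_'+n)
    try:
        c,a,_=blob(im,'green',B);print(n,a,onz(n,a[0]+a[2]/2-.5,a[1]+a[3]/2-.5,.031))
    except Exception as e: print(n,e)
```

```text
top attempt to get argmax of an empty sequence
scene [454 342  30  29 686] [0.50646191 0.32133656 0.031     ]
```

```bash
python3 -m jog '-0.36 -0.0024 0.0284 0 -6.43;-0.36 -0.0024 0.0284 0 -6.43;-0.36 -0.0024 0.0284 0 -6.43;-0.36 -0.0024 0.0284 0 -6.43;-0.36 -0.0024 0.0284 0 -6.43;-0.36 0 0 0 -6.43;-0.36 0 0 0 -6.43;-0.36 0 0 0 0;-0.36 0 0 -0.04 0;-0.36 0 0 -0.04 0;-0.36 0 0 -0.03 0;-0.36 0 0 -0.016 0;-0.36 0 0 -0.016 0;-0.36 0 0 0 0;-0.36 0 0 0 0' && python3 -m jog '0.2 0 0 0 0;0.2 0 0 0 0;0.2 0 0 0 0;0.2 0 0 0 0;0.2 0 0 0 0;0.2 0 0 0 0'
```

```text
time_s: 8.63
tcp_pos: [0.5024, 0.3146, 0.0198]
ee_rot: [[0.707, 0.707, -0.001], [0.707, -0.707, -0.001], [-0.001, -0.0, -1.0]]
wrist_force: [0.0, 0.3, 0.2]
width: 0.0621
grip_force: 0.0
time_s: 9.13
tcp_pos: [0.5032, 0.3161, 0.0214]
ee_rot: [[0.707, 0.707, 0.003], [0.707, -0.707, 0.001], [0.003, 0.001, -1.0]]
wrist_force: [0.3, -1.1, 6.4]
width: 0.0494
grip_force: 12.0
```

```bash
python3 -m jog '0.3 0 0 0.02 0;0.3 0 0 0.03 0;0.3 0 0 0.04 0;0.3 0 0 0.04 0;0.3 0.0052 -0.0312 0 6.43;0.3 0.0052 -0.0312 0 6.43;0.3 0.0052 -0.0312 0 6.43;0.3 0.0052 -0.0312 0 6.43;0.3 0.0052 -0.0312 0 6.43;0.3 0.0052 -0.0312 0 6.43;0.3 0.0052 -0.0312 0 6.43;0.3 0.0052 -0.0312 0 0;0.3 0.0052 -0.0312 0 0;0.3 0.0052 -0.0312 0 0;0.3 0.0052 -0.0312 0 0;0.3 0.0052 -0.0312 0 0;0.3 0 0 0 0'
python3 - <<'E'
from h import *
balls(); grab('scene','s2')
E
```

```text
time_s: 10.55
tcp_pos: [0.565, -0.0635, 0.1497]
ee_rot: [[0.004, 1.0, 0.0], [1.0, -0.004, -0.002], [-0.002, 0.001, -1.0]]
wrist_force: [0.4, 0.5, -0.4]
width: 0.0492
grip_force: 12.0
red tri [ 0.5701 -0.0051  0.0294] gap 0.0003 top@31 [ 0.5698 -0.0049  0.031 ] sc@31 [ 0.571  -0.0043  0.031 ] [ 21  20 317] [ 23  24 411]
green none attempt to get argmax of an empty sequence
```

View pics/s2.png

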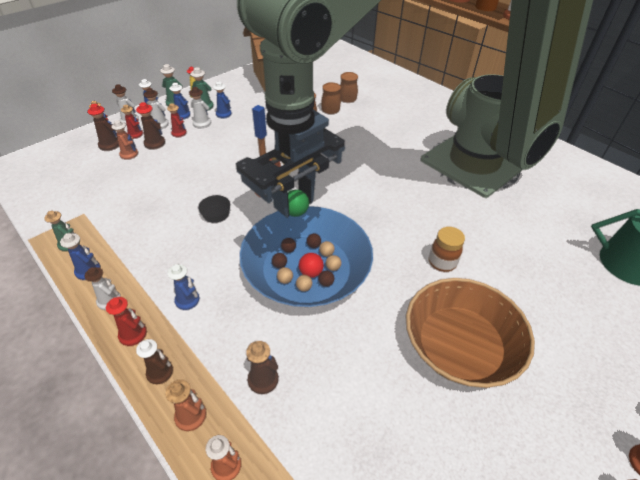

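Green is held at (297,203) and red lies in the bowl at (311,265), with the beads in a ring around it. I'll lower green beside red.

```bash
python3 -m jog '0.3 0 0.006 -0.03 0;0.3 0 0 -0.04 0;0.3 0 0 -0.03 0;0.3 0 0 -0.01 0;0.3 0 0 -0.01 0;0.3 0 0 0 0;-0.3 0 0 0 0;-0.3 0 0 0 0;-0.3 0 0 0 0;-0.3 0 0 0.02 0;-0.3 0 0 0.03 0;-0.3 0 0 0.04 0;-0.3 0 0 0.04 0;-0.3 0 0 0.04 0;-0.3 -0.03 -0.01 0.04 0;-0.3 -0.03 -0.01 0.03 0;-0.3 -0.03 -0.01 0 0'; python3 -m jog '-0.3 -0.03 -0.03 0.01 0;-0.3 -0.03 -0.03 0 0;-0.3 -0.03 -0.03 0 0;-0.3 -0.03 0 0 0;-0.3 0 0 0 0'
python3 - <<'E'
from h import *
balls(); t,_=grab('top');grab('scene','s3'); s,_=grab('scene')
cv2.imwrite('pics/c3.png',np.hstack([cv2.resize(t[170:320,270:430],None,fx=2.4,fy=2.4),cv2.resize(s[185:335,230:390],None,fx=2.4,fy=2.4)])[:,:,::-1])
E
```

```text
time_s: 12.12
tcp_pos: [0.4843, -0.0804, 0.2693]
ee_rot: [[-0.002, 1.0, 0.016], [1.0, 0.002, -0.003], [-0.003, 0.016, -1.0]]
wrist_force: [1.3, -0.5, 1.5]
width: 0.0594
grip_force: 0.0
time_s: 12.53
tcp_pos: [0.3594, -0.168, 0.2727]
ee_rot: [[0.003, 1.0, 0.0], [1.0, -0.003, -0.001], [-0.001, 0.0, -1.0]]
wrist_force: [0.3, 0.8, -0.5]
width: 0.0592
grip_force: 0.0
red tri [0.5679 0.0136 0.0305] gap 0.001 top@31 [0.5675 0.014  0.031 ] sc@31 [0.5684 0.0135 0.031 ] [ 20  20 304] [ 23  23 423]
green tri [ 0.5649 -0.0489  0.0289] gap 0.0009 top@31 [ 0.5644 -0.0484  0.031 ] sc@31 [ 0.5663 -0.0479  0.031 ] [ 22  21 356] [ 24  23 423]
```

View pics/c3.png

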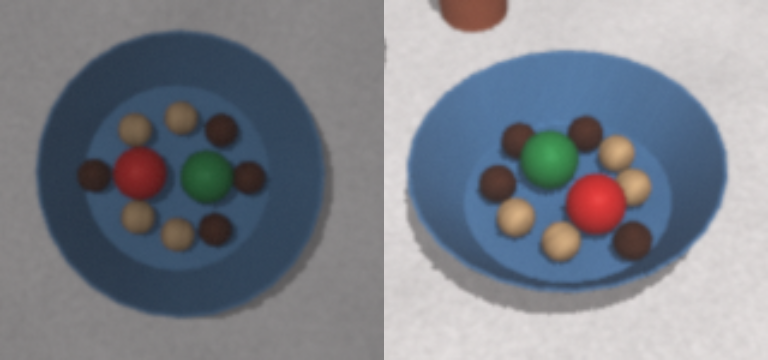

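The picture shows both balls and all eight beads in the bowl. Next I'll measure the handle yaw and the bowl centre.

Run:
```python
from h import *
print('bowl',onz('top',344.2,244.2,.006),onz('top',345.4,242.5,.056))
for n,box in(('top',(470,270,510,300)),('scene',(235,95,285,145))):
    im,D=grab(n); P=[]
    for v in range(box[1],box[3]):
        for u in range(box[0],box[2]):
            if D[v,u]>0:
                p=depthpt(n,u,v,D)
                if .213<p[2]<.235 and abs(p[0]-.475)<.03: P.append(p)
    P=np.array(P);
    r=cv2.minAreaRect(P[:,:2].astype(np.float32)*1000);print(n,len(P),P.mean(0),r)
```

```text
bowl [ 0.56385598 -0.02483165  0.006     ] [ 0.56306057 -0.02418355  0.056     ]
top 139 [ 0.47280402 -0.2765559   0.22028668] ((472.69158935546875, -277.9515075683594), (20.50792694091797, 20.821231842041016), 12.78615665435791)
scene 80 [ 0.47895367 -0.27486497  0.2183001 ] ((476.6278076171875, -276.44622802734375), (23.30063247680664, 21.158103942871094), 11.383313179016113)
```

```bash
python3 -m jog '-0.3 0.0231 -0.0218 0 6;-0.3 0.0231 -0.0218 0 6;-0.3 0.0231 -0.0218 0 0;-0.3 0.0231 -0.0218 0 0;-0.3 0.0231 -0.0218 0 0;-0.3 0 0 0 0;-0.3 0 0 0 0;-0.3 0 0 0 0;-0.3 0 0 -0.025 0;-0.3 0 0 -0.025 0;-0.3 0 0 -0.025 0;-0.3 0 0 -0.025 0;-0.3 0 0 0 0;-0.3 0 0 0 0'
python3 - <<'E'
from h import *
grab('top');t,_=grab('top');s,_=grab('scene')
cv2.imwrite('pics/c4.png',np.hstack([cv2.resize(t[220:320,430:530],None,fx=3.9,fy=3.9),cv2.resize(s[70:170,210:310],None,fx=3.9,fy=3.9)])[:,:,::-1])
E
```

```text
time_s: 14.05
tcp_pos: [0.4782, -0.276, 0.1708]
ee_rot: [[-0.209, 0.978, -0.002], [0.978, 0.209, 0.001], [0.002, -0.002, -1.0]]
wrist_force: [-0.0, -0.3, 1.5]
width: 0.0595
grip_force: 0.0
```

View pics/c4.png

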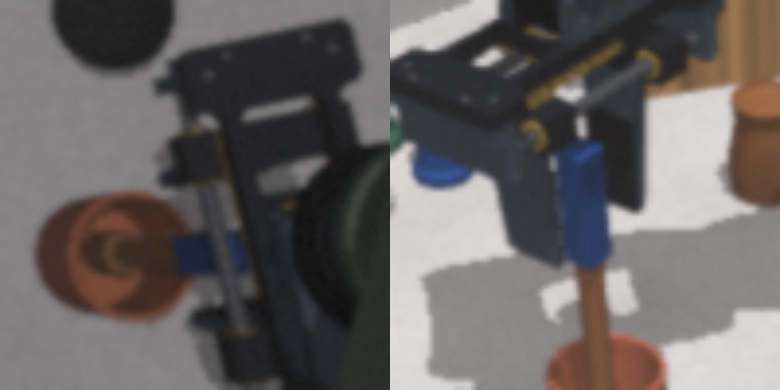

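The handle at about scene pixel (257,122) sits between the two fingers, so I'll close.

```bash
python3 -m jog '0.3 -0.0015 0 0 0;0.7 0 0 0 0;0.7 0 0 0 0;0.7 0 0 0 0;0.7 0 0 0 0;0.7 0 0 0 0;0.7 0 0 0 0' 8; python3 -m jog '1 0 0 0 0;1 0 0 0 0;1 0 0 0 0' 50
```

```text
time_s: 14.78
tcp_pos: [0.4777, -0.2771, 0.1709]
ee_rot: [[-0.208, 0.978, 0.0], [0.978, 0.208, 0.0], [0.0, 0.0, -1.0]]
wrist_force: [0.4, -0.3, 0.0]
width: 0.0199
grip_force: 8.0
time_s: 15.03
tcp_pos: [0.4777, -0.2771, 0.1709]
ee_rot: [[-0.208, 0.978, 0.0], [0.978, 0.208, 0.0], [0.0, 0.0, -1.0]]
wrist_force: [-0.3, 0.4, 0.7]
width: 0.0198
grip_force: 50.0
```

```bash
python3 -m jog '1 0 0 0.02 0;1 0 0 0.03 0;1 0 0 0.03 0;1 0 0 0.03 0;1 0 0 0.02 0;1 0 0 0 0;1 0.0125 0.0288 0 0;1 0.0125 0.0288 0 0;1 0.0125 0.0288 0 0;1 0.0125 0.0288 0 0;1 0.0125 0.0288 0 0;1 0.0125 0.0288 0 0;1 0.0125 0.0288 0 0;1 0.0125 0.0288 0 0;1 0.0125 0.0288 0 0;1 0 0 0 0;1 0 0 0 0;1 0 0 0 0' 50
python3 - <<'E'
from h import *
balls()
s,_=grab('scene');t,_=grab('top')
cv2.imwrite('pics/c5.png',np.hstack([cv2.resize(t[160:310,270:430],None,fx=2.4,fy=2.4),cv2.resize(s[145:295,230:390],None,fx=2.4,fy=2.4)])[:,:,::-1])
E
```

```text
time_s: 16.53
tcp_pos: [0.5895, -0.0183, 0.2996]
ee_rot: [[-0.209, 0.978, -0.002], [0.978, 0.209, -0.001], [-0.0, -0.003, -1.0]]
wrist_force: [0.0, -1.1, -1.0]
width: 0.0197
grip_force: 50.0
red tri [ 0.5636 -0.0016  0.0151] gap 0.0136 top@31 [ 0.5665 -0.0061  0.031 ] sc@31 [0.5684 0.0135 0.031 ] [ 2  9 16] [ 23  23 426]
green tri [ 0.5704 -0.0349  0.0441] gap 0.0083 top@31 [ 0.5688 -0.0328  0.031 ] sc@31 [ 0.5655 -0.0472  0.031 ] [2 7 7] [ 23  23 421]
```

View pics/c5.png

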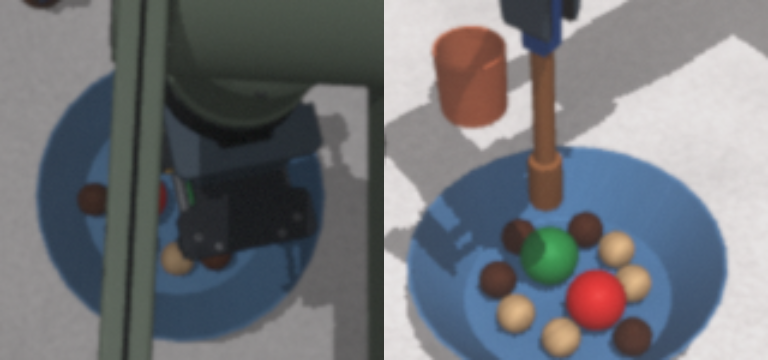

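The stick hangs vertically in the gripper over the bowl, with its foot at about scene pixel (457,221) and the balls undisturbed. I'll lower it.

```bash
python3 -m jog '1 0 0 -0.03 0;1 0 0 -0.03 0;1 0 0 -0.03 0;1 0 0 -0.02 0;1 0 0 -0.01 0;1 0 0 0 0;1 0 0 -0.004 0;1 0 0 -0.003 0;1 0 0 0 0' 50; python3 -c "
from h import *
balls()"
```

```text
time_s: 17.48
tcp_pos: [0.5907, -0.0181, 0.1748]
ee_rot: [[-0.208, 0.978, 0.002], [0.978, 0.208, -0.0], [-0.001, 0.002, -1.0]]
wrist_force: [0.0, -0.3, -0.8]
width: 0.0199
grip_force: 50.0
red tri [0.5597 0.0006 0.0127] gap 0.0049 top@31 [ 5.597e-01 -5.000e-04  3.100e-02] sc@31 [0.5684 0.0135 0.031 ] [ 5 11 39] [ 23  23 428]
green none attempt to get argmax of an empty sequence
```

```bash
python3 -m jog '1 0 0 -0.002 0;1 0 0 0 0' 50;python3 -m jog '1 0 0 -0.0015 0;1 0 0 0 0' 50
python3 - <<'E'
import numpy as np
c=np.array([.5645,-.0245]);R=.045
p0=c+R*np.array([np.cos(0),np.sin(0)])
print('to start',p0-[.5907,-.0181])
N=40
for k in range(N):
    a,b=2*np.pi*k/N,2*np.pi*(k+1)/N
    d=R*np.array([np.cos(b)-np.cos(a),np.sin(b)-np.sin(a)])
    print('1 %.4f %.4f 0 0'%tuple(d),end=';' if k%20<19 else '\n')
E
```

```text
time_s: 17.75
tcp_pos: [0.5902, -0.0179, 0.1721]
ee_rot: [[-0.208, 0.978, 0.001], [0.978, 0.208, -0.0], [-0.0, 0.001, -1.0]]
wrist_force: [-0.5, 0.3, -0.5]
width: 0.0199
grip_force: 50.0
time_s: 17.92
tcp_pos: [0.5904, -0.0179, 0.1709]
ee_rot: [[-0.208, 0.978, 0.001], [0.978, 0.208, -0.0], [-0.0, 0.001, -1.0]]
wrist_force: [-0.4, 0.2, 2.0]
width: 0.02
grip_force: 50.0
to start [ 0.0188 -0.0064]
1 -0.0006 0.0070 0 0;1 -0.0016 0.0069 0 0;1 -0.0027 0.0065 0 0;1 -0.0037 0.0060 0 0;1 -0.0046 0.0054 0 0;1 -0.0054 0.0046 0 0;1 -0.0060 0.0037 0 0;1 -0.0065 0.0027 0 0;1 -0.0069 0.0016 0 0;1 -0.0070 0.0006 0 0;1 -0.0070 -0.0006 0 0;1 -0.0069 -0.0016 0 0;1 -0.0065 -0.0027 0 0;1 -0.0060 -0.0037 0 0;1 -0.0054 -0.0046 0 0;1 -0.0046 -0.0054 0 0;1 -0.0037 -0.0060 0 0;1 -0.0027 -0.0065 0 0;1 -0.0016 -0.0069 0 0;1 -0.0006 -0.0070 0 0
1 0.0006 -0.0070 0 0;1 0.0016 -0.0069 0 0;1 0.0027 -0.0065 0 0;1 0.0037 -0.0060 0 0;1 0.0046 -0.0054 0 0;1 0.0054 -0.0046 0 0;1 0.0060 -0.0037 0 0;1 0.0065 -0.0027 0 0;1 0.0069 -0.0016 0 0;1 0.0070 -0.0006 0 0;1 0.0070 0.0006 0 0;1 0.0069 0.0016 0 0;1 0.0065 0.0027 0 0;1 0.0060 0.0037 0 0;1 0.0054 0.0046 0 0;1 0.0046 0.0054 0 0;1 0.0037 0.0060 0 0;1 0.0027 0.0065 0 0;1 0.0016 0.0069 0 0;1 0.0006 0.0070 0 0
```

```bash
python3 -m jog '1 0.006 -0.002 0 0;1 0.006 -0.002 0 0;1 0.0065 -0.0025 0 0' 50; python3 -m jog '1 -0.0006 0.0070 0 0;1 -0.0016 0.0069 0 0;1 -0.0027 0.0065 0 0;1 -0.0037 0.0060 0 0;1 -0.0046 0.0054 0 0;1 -0.0054 0.0046 0 0;1 -0.0060 0.0037 0 0;1 -0.0065 0.0027 0 0;1 -0.0069 0.0016 0 0;1 -0.0070 0.0006 0 0' 50; python3 -m jog '1 -0.0070 -0.0006 0 0;1 -0.0069 -0.0016 0 0;1 -0.0065 -0.0027 0 0;1 -0.0060 -0.0037 0 0;1 -0.0054 -0.0046 0 0;1 -0.0046 -0.0054 0 0;1 -0.0037 -0.0060 0 0;1 -0.0027 -0.0065 0 0;1 -0.0016 -0.0069 0 0;1 -0.0006 -0.0070 0 0' 50
python3 - <<'E'
from h import *
s,_=grab('scene')
cv2.imwrite('pics/c6.png',cv2.resize(s[85:325,220:400],None,fx=2.4,fy=2.4)[:,:,::-1])
E
```

```text
time_s: 18.17
tcp_pos: [0.6088, -0.0243, 0.1709]
ee_rot: [[-0.208, 0.978, -0.001], [0.978, 0.208, 0.001], [0.001, -0.001, -1.0]]
wrist_force: [-1.8, 0.7, 5.0]
width: 0.0196
grip_force: 50.0
time_s: 19.0
tcp_pos: [0.5635, 0.0213, 0.1708]
ee_rot: [[-0.208, 0.978, 0.002], [0.978, 0.208, 0.001], [0.001, 0.002, -1.0]]
wrist_force: [3.7, -0.8, 5.0]
width: 0.0199
grip_force: 50.0
time_s: 19.83
tcp_pos: [0.5171, -0.0226, 0.1708]
ee_rot: [[-0.206, 0.978, -0.002], [0.978, 0.206, 0.005], [0.005, -0.0, -1.0]]
wrist_force: [0.6, 2.4, 10.1]
width: 0.0198
grip_force: 50.0
```

View pics/c6.png

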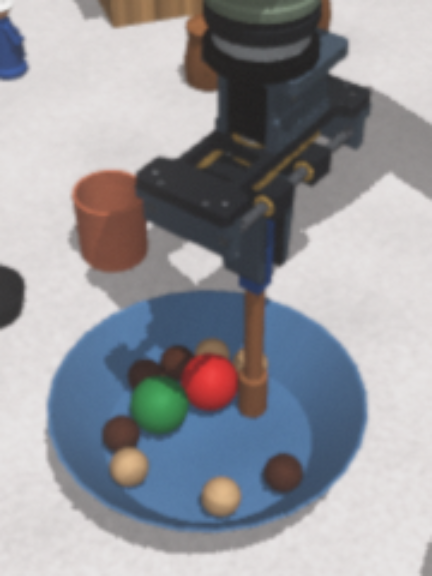

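The stirring works: the stick is upright on the floor at (252,390) in the crop, pushing red and green around. I'll finish lap one and carry on.

```bash
python3 -m jog '1 0.0006 -0.0070 0 0;1 0.0016 -0.0069 0 0;1 0.0027 -0.0065 0 0;1 0.0037 -0.0060 0 0;1 0.0046 -0.0054 0 0;1 0.0054 -0.0046 0 0;1 0.0060 -0.0037 0 0;1 0.0065 -0.0027 0 0;1 0.0069 -0.0016 0 0;1 0.0070 -0.0006 0 0' 50; python3 -m jog '1 0.0070 0.0006 0 0;1 0.0069 0.0016 0 0;1 0.0065 0.0027 0 0;1 0.0060 0.0037 0 0;1 0.0054 0.0046 0 0;1 0.0046 0.0054 0 0;1 0.0037 0.0060 0 0;1 0.0027 0.0065 0 0;1 0.0016 0.0069 0 0;1 0.0006 0.0070 0 0' 50;  python3 -m jog '1 -0.0006 0.0070 0 0;1 -0.0016 0.0069 0 0;1 -0.0027 0.0065 0 0;1 -0.0037 0.0060 0 0;1 -0.0046 0.0054 0 0;1 -0.0054 0.0046 0 0;1 -0.0060 0.0037 0 0;1 -0.0065 0.0027 0 0;1 -0.0069 0.0016 0 0;1 -0.0070 0.0006 0 0;1 -0.0070 -0.0006 0 0;1 -0.0069 -0.0016 0 0;1 -0.0065 -0.0027 0 0;1 -0.0060 -0.0037 0 0;1 -0.0054 -0.0046 0 0;1 -0.0046 -0.0054 0 0;1 -0.0037 -0.0060 0 0;1 -0.0027 -0.0065 0 0;1 -0.0016 -0.0069 0 0;1 -0.0006 -0.0070 0 0' 50
```

```text
time_s: 20.72
tcp_pos: [0.5584, -0.0683, 0.1693]
ee_rot: [[-0.207, 0.978, -0.012], [0.978, 0.207, 0.003], [0.006, -0.011, -1.0]]
wrist_force: [-4.6, 1.5, 8.5]
width: 0.0199
grip_force: 50.0
time_s: 21.55
tcp_pos: [0.6071, -0.0242, 0.1696]
ee_rot: [[-0.208, 0.978, -0.004], [0.978, 0.208, -0.0], [0.001, -0.003, -1.0]]
wrist_force: [0.1, -1.0, 1.7]
width: 0.0198
grip_force: 50.0
time_s: 23.22
tcp_pos: [0.5239, -0.0231, 0.1726]
ee_rot: [[-0.206, 0.978, 0.014], [0.979, 0.206, 0.004], [0.001, 0.015, -1.0]]
wrist_force: [9.2, 3.6, 3.1]
width: 0.0196
grip_force: 50.0
```

Run:
```python
from h import *
s,_=grab('scene')
cv2.imwrite('pics/c7.png',cv2.resize(s[85:325,220:400],None,fx=2.4,fy=2.4)[:,:,::-1])
```

View pics/c7.png

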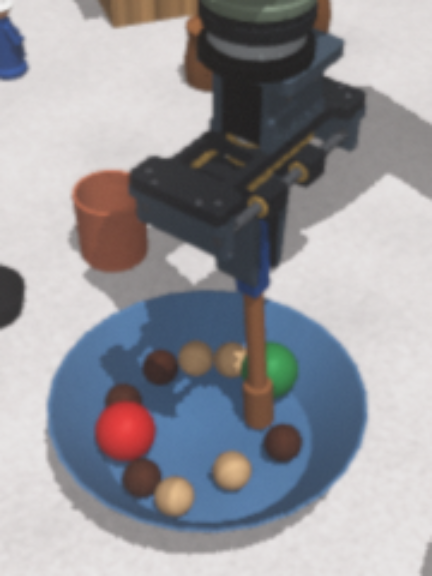

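Red is at (125,431) in the crop, and green at (272,370) sits outside the stick, pressed lightly to the wall. The mix is good and everything is still inside, so I'll continue.

```bash
python3 -m jog '1 0.0006 -0.0070 0 0;1 0.0016 -0.0069 0 0;1 0.0027 -0.0065 0 0;1 0.0037 -0.0060 0 0;1 0.0046 -0.0054 0 0;1 0.0054 -0.0046 0 0;1 0.0060 -0.0037 0 0;1 0.0065 -0.0027 0 0;1 0.0069 -0.0016 0 0;1 0.0070 -0.0006 0 0;1 0.0070 0.0006 0 0;1 0.0069 0.0016 0 0;1 0.0065 0.0027 0 0;1 0.0060 0.0037 0 0;1 0.0054 0.0046 0 0;1 0.0046 0.0054 0 0;1 0.0037 0.0060 0 0;1 0.0027 0.0065 0 0;1 0.0016 0.0069 0 0;1 0.0006 0.0070 0 0' 50;  python3 -m jog '1 -0.0006 0.0070 0 0;1 -0.0016 0.0069 0 0;1 -0.0027 0.0065 0 0;1 -0.0037 0.0060 0 0;1 -0.0046 0.0054 0 0;1 -0.0054 0.0046 0 0;1 -0.0060 0.0037 0 0;1 -0.0065 0.0027 0 0;1 -0.0069 0.0016 0 0;1 -0.0070 0.0006 0 0;1 -0.0070 -0.0006 0 0;1 -0.0069 -0.0016 0 0;1 -0.0065 -0.0027 0 0;1 -0.0060 -0.0037 0 0;1 -0.0054 -0.0046 0 0;1 -0.0046 -0.0054 0 0;1 -0.0037 -0.0060 0 0;1 -0.0027 -0.0065 0 0;1 -0.0016 -0.0069 0 0;1 -0.0006 -0.0070 0 0' 50; python3 -m jog '1 0.0006 -0.0070 0 0;1 0.0016 -0.0069 0 0;1 0.0027 -0.0065 0 0;1 0.0037 -0.0060 0 0;1 0.0046 -0.0054 0 0;1 0.0054 -0.0046 0 0;1 0.0060 -0.0037 0 0;1 0.0065 -0.0027 0 0;1 0.0069 -0.0016 0 0;1 0.0070 -0.0006 0 0;1 0.0070 0.0006 0 0;1 0.0069 0.0016 0 0;1 0.0065 0.0027 0 0;1 0.0060 0.0037 0 0;1 0.0054 0.0046 0 0;1 0.0046 0.0054 0 0;1 0.0037 0.0060 0 0;1 0.0027 0.0065 0 0;1 0.0016 0.0069 0 0;1 0.0006 0.0070 0 0' 50
```

```text
time_s: 24.93
tcp_pos: [0.6088, -0.0238, 0.1702]
ee_rot: [[-0.208, 0.978, -0.0], [0.978, 0.208, -0.0], [-0.0, -0.0, -1.0]]
wrist_force: [-0.2, -1.8, 2.9]
width: 0.0198
grip_force: 50.0
time_s: 26.6
tcp_pos: [0.5212, -0.0233, 0.1715]
ee_rot: [[-0.206, 0.978, 0.007], [0.978, 0.206, 0.004], [0.003, 0.008, -1.0]]
wrist_force: [6.9, 3.4, 2.5]
width: 0.0198
grip_force: 50.0
time_s: 28.27
tcp_pos: [0.6088, -0.0238, 0.1702]
ee_rot: [[-0.208, 0.978, -0.0], [0.978, 0.208, 0.0], [0.0, -0.0, -1.0]]
wrist_force: [-0.4, -1.5, 3.4]
width: 0.0201
grip_force: 50.0
```

Run:
```python
from h import *
s,_=grab('scene')
cv2.imwrite('pics/c8.png',cv2.resize(s[85:325,220:400],None,fx=2.4,fy=2.4)[:,:,::-1])
```

```text
(no output)
```

View pics/c8.png

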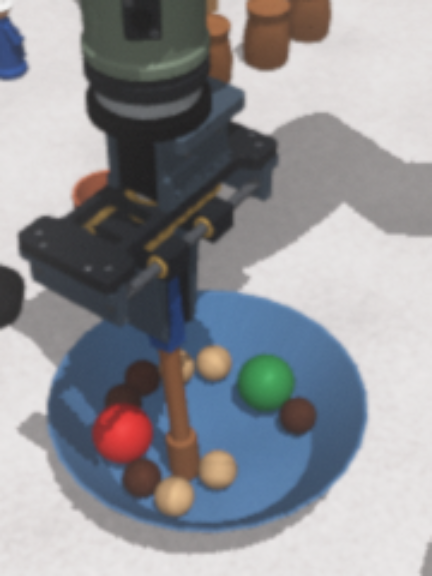

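Three laps are done and nothing has left the bowl: red is at (122,433) in the crop, green at (265,381). I'll make two more laps.

```bash
python3 -m jog '1 -0.0006 0.0070 0 0;1 -0.0016 0.0069 0 0;1 -0.0027 0.0065 0 0;1 -0.0037 0.0060 0 0;1 -0.0046 0.0054 0 0;1 -0.0054 0.0046 0 0;1 -0.0060 0.0037 0 0;1 -0.0065 0.0027 0 0;1 -0.0069 0.0016 0 0;1 -0.0070 0.0006 0 0;1 -0.0070 -0.0006 0 0;1 -0.0069 -0.0016 0 0;1 -0.0065 -0.0027 0 0;1 -0.0060 -0.0037 0 0;1 -0.0054 -0.0046 0 0;1 -0.0046 -0.0054 0 0;1 -0.0037 -0.0060 0 0;1 -0.0027 -0.0065 0 0;1 -0.0016 -0.0069 0 0;1 -0.0006 -0.0070 0 0' 50; python3 -m jog '1 0.0006 -0.0070 0 0;1 0.0016 -0.0069 0 0;1 0.0027 -0.0065 0 0;1 0.0037 -0.0060 0 0;1 0.0046 -0.0054 0 0;1 0.0054 -0.0046 0 0;1 0.0060 -0.0037 0 0;1 0.0065 -0.0027 0 0;1 0.0069 -0.0016 0 0;1 0.0070 -0.0006 0 0;1 0.0070 0.0006 0 0;1 0.0069 0.0016 0 0;1 0.0065 0.0027 0 0;1 0.0060 0.0037 0 0;1 0.0054 0.0046 0 0;1 0.0046 0.0054 0 0;1 0.0037 0.0060 0 0;1 0.0027 0.0065 0 0;1 0.0016 0.0069 0 0;1 0.0006 0.0070 0 0' 50; python3 -m jog '1 -0.0006 0.0070 0 0;1 -0.0016 0.0069 0 0;1 -0.0027 0.0065 0 0;1 -0.0037 0.0060 0 0;1 -0.0046 0.0054 0 0;1 -0.0054 0.0046 0 0;1 -0.0060 0.0037 0 0;1 -0.0065 0.0027 0 0;1 -0.0069 0.0016 0 0;1 -0.0070 0.0006 0 0;1 -0.0070 -0.0006 0 0;1 -0.0069 -0.0016 0 0;1 -0.0065 -0.0027 0 0;1 -0.0060 -0.0037 0 0;1 -0.0054 -0.0046 0 0;1 -0.0046 -0.0054 0 0;1 -0.0037 -0.0060 0 0;1 -0.0027 -0.0065 0 0;1 -0.0016 -0.0069 0 0;1 -0.0006 -0.0070 0 0' 50; python3 -m jog '1 0.0006 -0.0070 0 0;1 0.0016 -0.0069 0 0;1 0.0027 -0.0065 0 0;1 0.0037 -0.0060 0 0;1 0.0046 -0.0054 0 0;1 0.0054 -0.0046 0 0;1 0.0060 -0.0037 0 0;1 0.0065 -0.0027 0 0;1 0.0069 -0.0016 0 0;1 0.0070 -0.0006 0 0;1 0.0070 0.0006 0 0;1 0.0069 0.0016 0 0;1 0.0065 0.0027 0 0;1 0.0060 0.0037 0 0;1 0.0054 0.0046 0 0;1 0.0046 0.0054 0 0;1 0.0037 0.0060 0 0;1 0.0027 0.0065 0 0;1 0.0016 0.0069 0 0;1 0.0006 0.0070 0 0' 50
```

```text
time_s: 29.98
tcp_pos: [0.5174, -0.0249, 0.1701]
ee_rot: [[-0.208, 0.978, -0.003], [0.978, 0.208, 0.001], [0.001, -0.002, -1.0]]
wrist_force: [-0.3, 2.1, 2.7]
width: 0.0198
grip_force: 50.0
time_s: 31.65
tcp_pos: [0.6089, -0.0234, 0.1703]
ee_rot: [[-0.208, 0.978, 0.0], [0.978, 0.208, 0.0], [0.0, 0.0, -1.0]]
wrist_force: [0.1, 0.4, -0.8]
width: 0.0197
grip_force: 50.0
time_s: 33.32
tcp_pos: [0.5178, -0.0247, 0.1702]
ee_rot: [[-0.208, 0.978, -0.002], [0.978, 0.208, 0.001], [0.001, -0.001, -1.0]]
wrist_force: [0.4, 1.1, 0.6]
width: 0.0197
grip_force: 50.0
time_s: 34.98
tcp_pos: [0.6088, -0.0234, 0.1703]
ee_rot: [[-0.208, 0.978, 0.0], [0.978, 0.208, 0.0], [0.0, 0.0, -1.0]]
wrist_force: [-0.4, 0.4, 0.3]
width: 0.0197
grip_force: 50.0
```

```bash
python3 -m jog '1 0 0 0.02 0;1 0 0 0.03 0;1 0 0 0.03 0;1 0 0 0.03 0;1 0 0 0.02 0;1 0 0 0 0;1 -0.0149 -0.028 0 0;1 -0.0149 -0.028 0 0;1 -0.0149 -0.028 0 0;1 -0.0149 -0.028 0 0;1 -0.0149 -0.028 0 0;1 -0.0149 -0.028 0 0;1 -0.0149 -0.028 0 0;1 -0.0149 -0.028 0 0;1 -0.0149 -0.028 0 0;1 0 0 0 0;1 0 0 0 0' 50
python3 - <<'E'
from h import *
s,_=grab('scene')
cv2.imwrite('pics/c9.png',cv2.resize(s[65:315,190:390],None,fx=2.3,fy=2.3)[:,:,::-1])
balls()
# foot/shaft axis in scene: brown pixels above crock
h=cv2.cvtColor(s,cv2.COLOR_RGB2HSV)
E
```

```text
time_s: 36.4
tcp_pos: [0.4735, -0.2767, 0.299]
ee_rot: [[-0.205, 0.979, -0.002], [0.979, 0.205, 0.002], [0.002, -0.001, -1.0]]
wrist_force: [-0.4, 0.4, -0.9]
width: 0.0201
grip_force: 50.0
red tri [ 0.6377 -0.0553  0.0272] gap 0.0046 top@31 [ 0.6354 -0.0533  0.031 ] sc@31 [ 0.6408 -0.0546  0.031 ] [ 20  20 302] [ 24  23 420]
green tri [ 0.5067 -0.0262  0.0294] gap 0.0004 top@31 [ 0.5065 -0.0259  0.031 ] sc@31 [ 0.5079 -0.0253  0.031 ] [ 22  21 359] [ 23  23 411]
```

View pics/c9.png

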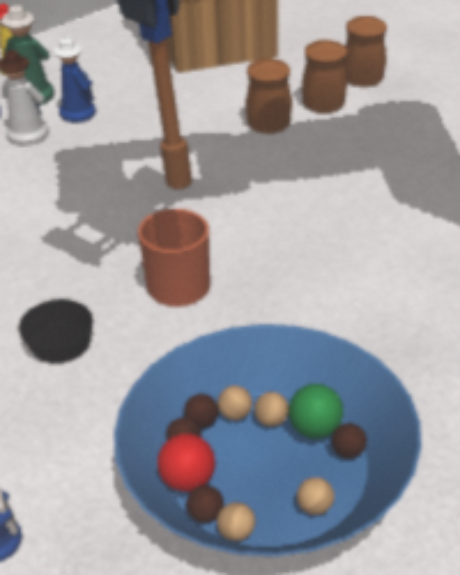

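The stick hangs over the crock with its foot bottom at about scene pixel (268,145). All eight beads and both balls are in the bowl. Checking the foot's alignment:

Run:
```python
from h import *
print(onz('scene',267.8,143.5,.134),onz('scene',265.7,126.5,.179),onz('scene',259.5,84,.275))
print('crock rim centre', onz('scene',190+175/2.3,65+232/2.3,.075))
```

```text
[ 0.46791787 -0.26357322  0.134     ] [ 0.47044262 -0.26234682  0.179     ] [ 0.47341255 -0.26669175  0.275     ]
crock rim centre [ 0.47616869 -0.26628706  0.075     ]
```

```bash
python3 -m jog '1 0.005 0 0 0;1 0 0 -0.02 0;1 0 0 -0.02 0;1 0 0 -0.02 0;1 0 0 -0.02 0;1 0 0 -0.02 0;1 0 0 -0.015 0;1 0 0 -0.007 0;1 0 0 0 0' 50;python3 -m jog '1 0 0 -0.003 0;1 0 0 0 0' 50;python3 -m jog '1 0 0 -0.002 0;1 0 0 0 0' 50
```

```text
time_s: 37.3
tcp_pos: [0.4794, -0.2751, 0.1767]
ee_rot: [[-0.21, 0.978, -0.003], [0.978, 0.21, 0.002], [0.003, -0.002, -1.0]]
wrist_force: [-0.4, 0.1, -0.4]
width: 0.0199
grip_force: 50.0
time_s: 37.47
tcp_pos: [0.4803, -0.2763, 0.176]
ee_rot: [[-0.209, 0.978, 0.001], [0.978, 0.209, -0.001], [-0.001, 0.001, -1.0]]
wrist_force: [-0.9, 0.2, -0.8]
width: 0.0196
grip_force: 50.0
time_s: 37.63
tcp_pos: [0.4799, -0.2765, 0.174]
ee_rot: [[-0.208, 0.978, 0.001], [0.978, 0.208, -0.001], [-0.001, 0.001, -1.0]]
wrist_force: [0.0, 0.3, -1.1]
width: 0.0199
grip_force: 50.0
```

```bash
python3 -m jog '1 0 0 -0.002 0;1 0 0 0 0' 50;python3 -m jog '1 0 0 -0.0015 0;1 0 0 0 0' 50;python3 -m jog '1 0 0 -0.001 0;1 0 0 0 0' 50
```

```text
time_s: 37.8
tcp_pos: [0.4795, -0.2764, 0.1715]
ee_rot: [[-0.208, 0.978, 0.0], [0.978, 0.208, -0.0], [-0.0, 0.0, -1.0]]
wrist_force: [-0.2, 1.1, -0.2]
width: 0.0196
grip_force: 50.0
time_s: 37.97
tcp_pos: [0.4797, -0.2766, 0.1702]
ee_rot: [[-0.208, 0.978, 0.001], [0.978, 0.208, -0.0], [-0.0, 0.001, -1.0]]
wrist_force: [-0.4, 0.3, 0.7]
width: 0.0198
grip_force: 50.0
time_s: 38.13
tcp_pos: [0.4797, -0.2766, 0.1701]
ee_rot: [[-0.208, 0.978, 0.001], [0.978, 0.208, -0.001], [-0.001, 0.001, -1.0]]
wrist_force: [-0.8, 0.9, 5.8]
width: 0.0197
grip_force: 50.0
```

```bash
python3 -m jog '0.55 0 0 0 0;0.5 0 0 0 0;0.4 0 0 0 0;0 0 0 0 0;-0.3 0 0 0 0;-0.3 0 0 0 0;-0.3 0 0 0 0;-0.3 0 0 0.02 0;-0.3 0 0 0.03 0;-0.3 0 0 0.03 0;-0.3 0 0 0.03 0;-0.3 -0.03 0 0.01 0;-0.3 -0.03 0 0 0;-0.3 -0.03 0 0 0;-0.3 -0.03 0 0 0;-0.3 0 0 0 0' 12
python3 - <<'E'
from h import *
balls()
s,_=grab('scene');t,_=grab('top')
a=cv2.resize(t[165:320,270:510],None,fx=1.9,fy=1.9);b=cv2.resize(s[90:310,190:390],None,fx=1.338,fy=1.338)
cv2.imwrite('pics/c10.png',np.hstack([a,b[:a.shape[0]]])[:,:,::-1])
for n,im,box in(('top',t,(470,265,510,300)),('scene',s,(235,90,285,145))): print(n,blob(im,'blue',box)[:2])
E
```

```text
time_s: 39.47
tcp_pos: [0.3551, -0.2756, 0.2894]
ee_rot: [[-0.206, 0.979, -0.002], [0.979, 0.206, -0.0], [0.0, -0.002, -1.0]]
wrist_force: [-0.8, -0.1, 0.6]
width: 0.0592
grip_force: 0.0
red tri [ 0.5568 -0.0287  0.0308] gap 0.0009 top@31 [ 0.5565 -0.0283  0.031 ] sc@31 [ 0.5572 -0.0289  0.031 ] [ 20  20 311] [ 23  23 400]
green tri [ 0.5047 -0.0265  0.0277] gap 0.0008 top@31 [ 0.5043 -0.0259  0.031 ] sc@31 [ 0.5071 -0.0246  0.031 ] [ 22  21 358] [ 22  23 388]
top (array([483.62162162, 282.86486486]), array([480, 279,   8,   8,  37], dtype=int32))
scene (array([264.41935484, 112.74193548]), array([260, 111,  10,   5,  31], dtype=int32))
```

View pics/c10.png

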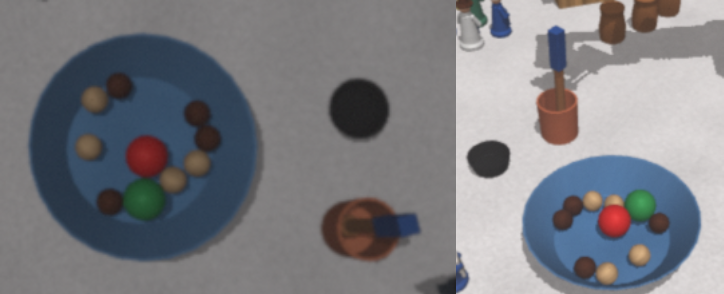

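Red has moved near the bowl's middle at (147,156) in the crop, so the knock has evidently happened, and green is at (144,199). The stick is in its pot, but I'll check its tilt.

Run:
```python
from h import *
for n,box in(('top',(440,255,510,315)),('scene',(235,90,290,160))):
    im,D=grab(n)
    P=np.array([depthpt(n,u,v,D) for v in range(box[1],box[3]) for u in range(box[0],box[2]) if D[v,u]>0])
    for a,b in((.09,.12),(.12,.145),(.15,.17),(.17,.19),(.19,.21),(.21,.24)):
        Q=P[(P[:,2]>a)&(P[:,2]<b)&(np.hypot(P[:,0]-.477,P[:,1]+.27)<.06)]
        if len(Q): print(n,a,b,len(Q),np.round((Q.min(0)+Q.max(0))/2,4),np.round(np.ptp(Q,0),3))
```

```text
Traceback (most recent call last):
  File "h.py", line 14, in depthpt
    o,d=ray(n,u,v); return o+d*D[int(v),int(u)]
        ~~~^^^^^^^
  File "h.py", line 8, in ray
    c=optics.calibration(n);K=np.array(c['camera_matrix']);k=c['k1'];P=np.array(c['pose'])
ValueError: time passes only in moves, steps and waits
```

```bash
sed -i 's/^def ray/import functools\n@functools.lru_cache\ndef cal(n): return optics.calibration(n)\ndef ray/; s/c=optics.calibration(n);K/c=cal(n);K/' h.py
python3 - <<'E'
from h import *
for n,box in(('top',(440,255,510,315)),('scene',(235,90,290,160))):
    im,D=grab(n)
    P=np.array([depthpt(n,u,v,D) for v in range(box[1],box[3]) for u in range(box[0],box[2]) if D[v,u]>0])
    for a,b in((.09,.12),(.12,.145),(.15,.17),(.17,.19),(.19,.21),(.21,.24)):
        Q=P[(P[:,2]>a)&(P[:,2]<b)&(np.hypot(P[:,0]-.477,P[:,1]+.27)<.06)]
        if len(Q): print(n,a,b,len(Q),np.round((Q.min(0)+Q.max(0))/2,4),np.round(np.ptp(Q,0),3))
E
```

```text
top 0.09 0.12 42 [ 0.4768 -0.2604  0.1053] [0.014 0.008 0.029]
top 0.12 0.145 37 [ 0.4768 -0.2614  0.1329] [0.014 0.007 0.024]
top 0.15 0.17 41 [ 0.4768 -0.2644  0.161 ] [0.021 0.015 0.017]
top 0.17 0.19 52 [ 0.4767 -0.264   0.1797] [0.021 0.011 0.019]
top 0.19 0.21 54 [ 0.4776 -0.2683  0.2001] [0.022 0.018 0.019]
top 0.21 0.24 154 [ 0.4775 -0.2718  0.2176] [0.022 0.024 0.015]
scene 0.09 0.12 56 [ 0.4809 -0.2637  0.1085] [0.016 0.014 0.023]
scene 0.12 0.145 74 [ 0.482  -0.2652  0.1326] [0.016 0.013 0.025]
scene 0.15 0.17 92 [ 0.4815 -0.2677  0.1602] [0.025 0.022 0.02 ]
scene 0.17 0.19 104 [ 0.4825 -0.2684  0.1802] [0.023 0.022 0.02 ]
scene 0.19 0.21 111 [ 0.4821 -0.2712  0.2001] [0.023 0.021 0.02 ]
scene 0.21 0.24 97 [ 0.4818 -0.2728  0.2161] [0.022 0.024 0.012]
```

```bash
python3 -m jog '-0.53 0.0168 0.0206 0 -6;-0.53 0.0168 0.0206 0 -6;-0.53 0.0168 0.0206 0 -6;-0.53 0.0168 0.0206 0 -6;-0.53 0.0168 0.0206 0 -6;-0.53 0.0168 0.0206 0 -6;-0.53 0.0168 0.0206 0 -6;-0.53 0.0168 0.0206 0 -6;-0.53 0.0168 0.0206 0 -6;-0.53 0.0168 0.0206 0 -6;-0.53 0.0168 0.0206 0 -6;-0.53 0.0168 0.0206 0 -6;-0.53 0 0 -0.04 0;-0.53 0 0 -0.04 0;-0.53 0 0 -0.04 0;-0.53 0 0 0 0;-0.53 0 0 0 0' 12
python3 - <<'E'
from h import *
s,D=grab('scene');
for c in('red','green'):
    _,a,_=blob(s,c,(220,190,560,400));print(c,a,onz('scene',a[0]+a[2]/2-.5,a[1]+a[3]/2-.5,.031))
box=(235,90,290,160)
P=np.array([depthpt('scene',u,v,D) for v in range(box[1],box[3]) for u in range(box[0],box[2]) if D[v,u]>0])
for a,b in((.09,.12),(.12,.145),(.15,.17),(.17,.19),(.19,.21)):
    Q=P[(P[:,2]>a)&(P[:,2]<b)&(np.hypot(P[:,0]-.477,P[:,1]+.27)<.03)]
    if len(Q): print(a,b,len(Q),np.round((Q.min(0)+Q.max(0))/2,4))
E
```

```text
time_s: 41.23
tcp_pos: [0.5605, -0.0287, 0.1673]
ee_rot: [[0.866, 0.501, -0.005], [0.501, -0.866, 0.0], [-0.004, -0.003, -1.0]]
wrist_force: [0.9, 0.3, 1.1]
width: 0.0699
grip_force: 0.0
red [297 244  23  22 408] [ 0.55810735 -0.02789252  0.031     ]
green [317 232  22  23 391] [ 0.50708843 -0.02462333  0.031     ]
0.15 0.17 15 [ 0.491  -0.271   0.1629]
0.17 0.19 78 [ 0.4813 -0.2667  0.1806]
0.19 0.21 114 [ 0.4815 -0.2687  0.2   ]
```

```bash
python3 -m jog '-0.53 -0.0025 0 -0.03 0;-0.53 0 0 -0.03 0;-0.53 0 0 -0.03 0;-0.53 0 0 -0.02 0;-0.53 0 0 -0.015 0;-0.53 0 0 -0.013 0;-0.53 0 0 -0.012 0;-0.53 0 0 0 0;-0.53 0 0 0 0' && python3 -m jog '0.2 0 0 0 0;0.2 0 0 0 0;0.2 0 0 0 0;0.2 0 0 0 0;0.2 0 0 0 0;0.2 0 0 0 0'
```

```text
time_s: 42.03
tcp_pos: [0.561, -0.0294, 0.021]
ee_rot: [[0.866, 0.5, 0.004], [0.5, -0.866, -0.0], [0.004, 0.002, -1.0]]
wrist_force: [0.3, 0.1, -0.1]
width: 0.07
grip_force: 0.0
time_s: 42.53
tcp_pos: [0.5594, -0.0292, 0.0198]
ee_rot: [[0.866, 0.5, 0.002], [0.5, -0.866, -0.0], [0.002, 0.001, -1.0]]
wrist_force: [-0.5, -0.0, 5.5]
width: 0.0492
grip_force: 12.0
```

```bash
python3 -m jog '0.3 0 0 0.02 0;0.3 0 0 0.03 0;0.3 0 0 0.04 0;0.3 0 0 0.04 0;0.3 0 0 0 0;0.3 0.0064 -0.0282 0 0;0.3 0.0064 -0.0282 0 0;0.3 0.0064 -0.0282 0 0;0.3 0.0064 -0.0282 0 0;0.3 0.0064 -0.0282 0 0;0.3 0.0064 -0.0282 0 0;0.3 0.0064 -0.0282 0 0;0.3 0.0064 -0.0282 0 0;0.3 0.0064 -0.0282 0 0;0.3 0 0 0 0;0.3 0 0 0 0;0.3 0 0 -0.03 0;0.3 0 0 -0.03 0;0.3 0 0 0 0;0.3 0 0 0 0'
python3 - <<'E'
from h import *
s,D=grab('scene')
_,a,_=blob(s,'red',(150,120,320,400));z=telemetry.sense()['tcp_pos'][2]+.011;print(a,z,onz('scene',a[0]+a[2]/2-.5,a[1]+a[3]/2-.5,z))
cv2.imwrite('pics/c11.png',cv2.resize(s[70:320,150:390],None,fx=2.3,fy=2.3)[:,:,::-1])
E
```

```text
time_s: 44.2
tcp_pos: [0.6149, -0.2812, 0.0873]
ee_rot: [[0.865, 0.501, -0.004], [0.501, -0.865, 0.002], [-0.003, -0.004, -1.0]]
wrist_force: [-0.6, 0.6, -1.0]
width: 0.0492
grip_force: 12.0
[199 171  16  19 241] 0.10037998485038299 [ 0.61994073 -0.28463845  0.10037998]
```

View pics/c11.png

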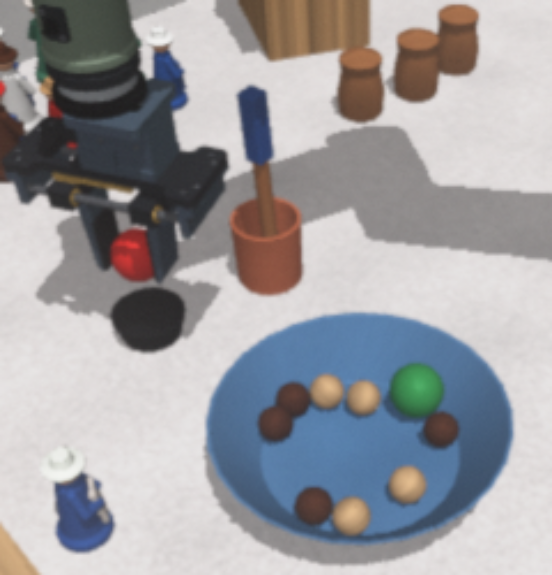

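Red is held at (132,255), above the dish at (148,318). The stick now stands upright in the pot, and green and all eight beads are in the bowl. I'll lower and release.

```bash
python3 -m jog '0.3 0.001 -0.002 -0.02 0;0.3 0 0 -0.02 0;0.3 0 0 -0.008 0;0.3 0 0 -0.005 0;0.3 0 0 0 0;0.3 0 0 0 0'; python3 -m jog '0 0 0 0 0;-0.15 0 0 0 0;-0.3 0 0 0 0;-0.3 0 0 0 0;-0.3 0 0 0 0;-0.3 0 0 0 0;-0.3 0 0 0.015 0;-0.3 0 0 0.03 0;-0.3 0 0 0.04 0;-0.3 0 0 0.04 0;-0.3 0 0 0.04 0;-0.3 0 0 0.04 0;-0.3 0 0 0.04 0'; python3 -m jog '-0.3 -0.03 0 0.01 0;-0.3 -0.04 0 0 0;-0.3 -0.04 0 0 0;-0.3 -0.04 0 0 0;-0.3 -0.04 0 0 0;-0.3 -0.04 0 0 0;-0.3 -0.03 0 0 0;-0.3 0 0 0 0;-0.3 0 0 0 0'
python3 - <<'E'
from h import *
t,_=grab('top','t12');s,_=grab('scene','s12')
for n,im,B in(('top',t,(270,170,500,320)),('scene',s,(190,150,400,330))):
    for c,z in(('red',.030),('green',.031)):
        _,a,_=blob(im,c,B);print(n,c,a,onz(n,a[0]+a[2]/2-.5,a[1]+a[3]/2-.5,z))
cv2.imwrite('pics/c12.png',np.hstack([cv2.resize(t[120:370,140:510],None,fx=1.25,fy=1.25)[:312],cv2.resize(s[90:340,160:420],None,fx=1.25,fy=1.25)[:312]])[:,:,::-1])
E
```

```text
time_s: 44.75
tcp_pos: [0.6181, -0.2852, 0.0373]
ee_rot: [[0.866, 0.5, 0.002], [0.5, -0.866, -0.001], [0.001, 0.002, -1.0]]
wrist_force: [-0.5, -0.0, -0.3]
width: 0.0495
grip_force: 12.0
time_s: 45.83
tcp_pos: [0.6168, -0.2848, 0.2831]
ee_rot: [[0.866, 0.5, 0.0], [0.5, -0.866, -0.0], [0.0, 0.0, -1.0]]
wrist_force: [1.0, -0.3, -0.2]
width: 0.0595
grip_force: 0.0
time_s: 46.58
tcp_pos: [0.3563, -0.285, 0.2917]
ee_rot: [[0.867, 0.499, 0.002], [0.499, -0.867, -0.001], [0.001, 0.002, -1.0]]
wrist_force: [1.2, -0.6, -0.2]
width: 0.0592
grip_force: 0.0
top red [453 212  17  18 200] [ 0.61636821 -0.28773356  0.03      ]
top green [336 265  22  22 362] [ 0.49220439 -0.02809831  0.031     ]
scene red [203 195  19  16 226] [ 0.61638879 -0.28984469  0.03      ]
scene green [320 228  23  23 405] [ 0.49387193 -0.02801769  0.031     ]
```

View pics/c12.png

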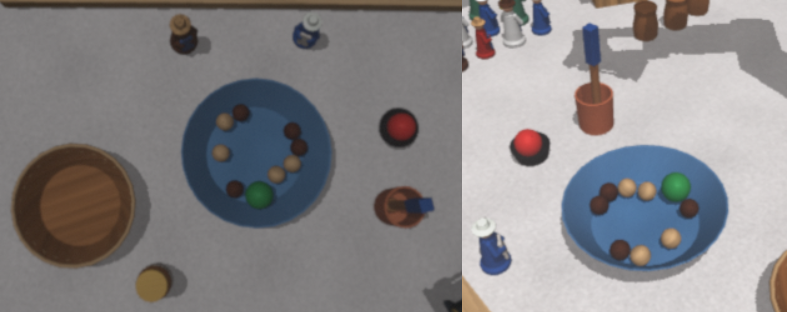

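Red lies in the dish at (402,126). Green and eight beads are in the bowl, the stick stands in its pot, and the bystanders have not moved. I'll let things settle and hand in.

```bash
python3 -m jog '-0.3 0 0 0 0;-0.3 0 0 0 0;-0.3 0 0 0 0;-0.3 0 0 0 0;-0.3 0 0 0 0;-0.3 0 0 0 0;-0.3 0 0 0 0;-0.3 0 0 0 0;-0.3 0 0 0 0;-0.3 0 0 0 0;-0.3 0 0 0 0;-0.3 0 0 0 0'
python3 - <<'E'
from h import *
im,D=grab('scene');box=(235,90,290,160)
P=np.array([depthpt('scene',u,v,D) for v in range(box[1],box[3]) for u in range(box[0],box[2]) if D[v,u]>0])
for a,b in((.09,.12),(.12,.145),(.15,.17),(.19,.21)):
    Q=P[(P[:,2]>a)&(P[:,2]<b)&(np.hypot(P[:,0]-.477,P[:,1]+.27)<.03)]
    print(a,b,len(Q),np.round((Q.min(0)+Q.max(0))/2,4))
_,a,_=blob(im,'red',(190,150,400,330));print(a,onz('scene',a[0]+a[2]/2-.5,a[1]+a[3]/2-.5,.03))
print(order.close_job())
E
```

```text
time_s: 47.68
tcp_pos: [0.3572, -0.285, 0.2909]
ee_rot: [[0.866, 0.5, 0.0], [0.5, -0.866, -0.0], [0.0, 0.0, -1.0]]
wrist_force: [-0.1, -0.4, -0.1]
width: 0.0591
grip_force: 0.0
0.09 0.12 52 [ 0.4802 -0.2601  0.11  ]
0.12 0.145 71 [ 0.4806 -0.2605  0.1331]
0.15 0.17 88 [ 0.4801 -0.2613  0.1602]
0.19 0.21 108 [ 0.4805 -0.2644  0.2   ]
[203 195  19  16 228] [ 0.61638879 -0.28984469  0.03      ]
the job is handed in; nothing more can be done
None
```

The job is handed in at about 48 s: both prize balls (red and green) went into the bowl, I stirred five full circles, the stick stands in its pot leaning about 2–3°, red is in the winner's dish, green and all eight beads are in the bowl, and the figurines and jar were not touched.

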